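# Close the green seed jars for the cold store

### The arm

A 7-joint arm with a two-finger parallel gripper is mounted at the origin on the work surface. World frame = base frame: x ahead of the robot, y to its left, z up, the work surface at z = 0. Lengths are in m, angles in degrees, forces in N, time in s.
With the tool pointing down it reaches from about 0.4 to 0.85 m from the base axis. Payload 6.9 kg.
Tool frame: the origin (TCP) lies midway between the tips of the shut fingers; the grasp point (between the pads) lies 19 mm behind it; z points along the fingers, y is the line along which they close (so a half turn about z gives the same grasp; the last joint's range is limited). The gripper opens to 85 mm and grips with 20 to 120 N. Pads are 22 mm wide; open, the fingers measure 114 mm over their backs; the gripper's body (76 mm by 85 mm) begins 54 mm behind the grasp point. The pads swing forward as they close: fully open they stand 13 mm farther back than shut.
Start: joints at [80.3, 29.078, -13.613, 85.955, 7.202, 65.827, -8.869], TCP at [0.17, -0.602, 0.231] pointing down, gripper open.
Joint ranges: [-176.47, 176.47], [-13.61, 117.27], [-81.72, 77.17], [0.22, 143.17], [-87.28, 267.28], [10, 112.55], [-165.47, 165.47]. Speed limits (degrees/s): [136.94, 136.94, 180, 180, 180, 180, 180].

### API

Orientations are given as [roll, pitch, yaw] about the fixed x, y, z axes, in that order (R = Rz(yaw) Ry(pitch) Rx(roll)).
In Python, from bench import * gives the robot as it stands.
- The arm moves only by the tool move_arm, never from a script. Its argument "commands" is a list of rows, each a list of 7 numbers: the shift along the world's x, y, z in units of 0.02 m (1.0 is 0.02 m), then the turn, a rotation vector about the world's x, y, z in units of 90 degrees (1.0 is 90 degrees), then the closure, from -1 (fully open) to 1 (shut). A call has 1 to 20 rows; each row shifts and turns the commanded pose from where the row before left it; what a row does not reach is not made up. A row lasts 1/10 s, in which the tool goes at most 50 mm and 8.59 degrees, less where a joint would pass 70% of its speed; a pose out of reach is approached as far as the arm can. A call with a number of a shift or a turn outside -1 to 1 is refused whole. A call with a gripper value outside its range is refused whole. The fingers move at their own pace and stop on an object; the grip force is fixed at half the most. Time passes only in rows, so rows that do not move let the fingers close. It gives the time, the measured TCP pose, the force, the opening and the grip force at its end, in the units of the state.
- state(): the state, without advancing time (a new reading comes with each control period).
- snapshot(name): name is "side" or "top"; returns (picture, depth): 420x560x3 uint8, blue, green, red; 420x560 float32, m along the optical axis (not along the pixel's ray), 0 where there is no reading.
- calibration(name): a dict with "fx", "fy", "cx", "cy" (pixels), "R" (3x3) and "t" (3): a world point X has camera coordinates R X + t. Camera axes: x right, y down, z forward; pixel columns grow to the right and rows downward; lengths in m; the calibration is good to about 2 mm. A picture is of the moment at which its call begins. calibration takes no time and is no camera call.
- job_done(): hands the job in; it is judged then, once.
The state is a dict: "clock": time; "joints": joint angles; "qd": joint speeds; "joint_torque": joint torques, N m; "eef_pos": TCP position; "ee_rot": TCP orientation; "ft_force": force on the tool from outside, world axes, zero at the start; "moment": the same for the moment, N m; "opening": finger opening in m; "gripper_force": force on a finger pad.
Only numpy, scipy, OpenCV 4.12 (cv2) and the standard library are available. Lean on these libraries where they do the work, as an engineer would, in place of code of your own. Each camera call takes 0.05 s, during which the arm holds its last target. There are 200 camera calls.

### The job

The two seed jars with green lids are going to the cold store: press both green lids down until they are fully seated, leaving the jars standing upright where they are. The jar with the orange lid is still being sampled, so leave it alone with its lid loose.

Things in the scene. Friction and masses are not known exactly. Their poses are not given: they have to be found in the camera images.
- green_a_top (a point): Centre of the top of the green lid (disc 72 mm across, 18 tall, white paper dot on top; z up) of a clear seed jar 68 mm across, 0.2 to 0.45 kg, loose on the bench (z = 0). Lid slides down on the white neck: top 101 to 104 mm above the bench while loose, 92 when seated. About 8 N moves it, then it stops hard; it stays where left, no spring. One of the two jars to close.
- green_b_top (a point): Centre of the top of the green lid (disc 72 mm across, 18 tall, white paper dot on top; z up) of a clear seed jar 68 mm across, 0.2 to 0.45 kg, loose on the bench (z = 0). Lid slides down on the white neck: top 101 to 104 mm above the bench while loose, 92 when seated. About 8 N moves it, then it stops hard; it stays where left, no spring. The other jar to close.
- orange_top (a point): Centre of the top of the orange lid (disc 72 mm across, 18 tall, white paper dot on top; z up) of a clear seed jar 68 mm across, 0.2 to 0.45 kg, loose on the bench (z = 0). Lid slides down on the white neck: top 101 to 104 mm above the bench while loose, 92 when seated. About 8 N moves it, then it stops hard; it stays where left, no spring. This jar and its lid must be left alone.

How it is judged:
By the outcome, as a careful person would: the job done as asked, in the order asked, and still so for the second after the job is handed in, with the robot touching nothing.
It also fails if it takes over 29 s, if anything falls off the work surface, if the arm or the gripper's body presses on something with over 40 N, if the wrist force passes 120 N, or if a joint passes its speed limit or range.

## Working session

There is one attempt and no reset: what is moved stays moved. The work goes in short steps, Python scripts to look and compute and a tool call to move; the robot and the scene stay as the last step left them, time stands still between calls to the robot, and variables do not carry over. Pictures are saved under pics/ and viewed, at most 10 in all, crops included, and the job is handed in when it is done.

Besides the shell and the picture viewer there is one more tool, called after "Request:" in YAML: its name, and indented under it one key for each argument. move_arm: Moves the arm, as the interface text tells. Its arguments: {"type":"object","properties":{"commands":{"type":"array"}},"required":["commands"]}

```bash
mkdir -p pics; python3 - <<'E'
from bench import *
import cv2,numpy as np
s=state();print(s['clock'],s['eef_pos'],s['ee_rot'],s['ft_force'])
for n in('top','side'):
    p,d=snapshot(n);cv2.imwrite(f'pics/{n}0.png',p);np.savez(f'pics/{n}0.npz',p=p,d=d)
    c=calibration(n);R=np.array(c['R']);t=np.array(c['t']);print(n,-R.T@t)
E
```

```text
0.0 [ 0.16935204 -0.60109092  0.23044374] [-1.79898490e+02  4.79725511e-03  1.57466117e+01] [-0.06656338 -0.48163198  0.15071219]
top [ 0.41234356 -0.00723171  0.85122327]
side [0.37742169 0.8546834  0.66254762]
```

View pics/top0.png

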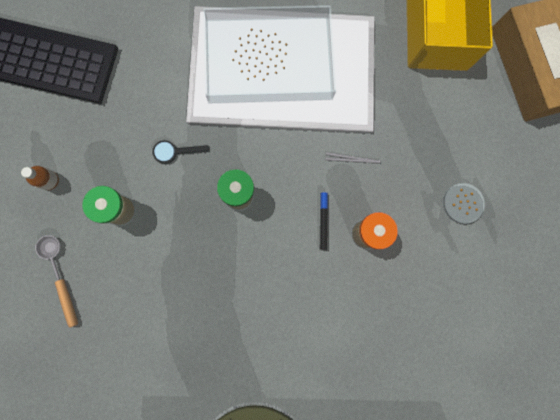

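View pics/side0.png

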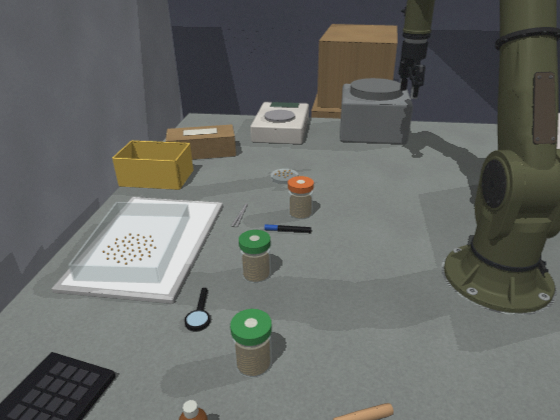

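Top view: the green lids are at about (103,205) and (236,188), the orange one at (379,231). In the side view they are at (251,325), (254,242) and (301,185).

```bash
cat >h.py <<'E'
import cv2,numpy as np
from bench import *
def cam(n):
    c=calibration(n);return c,np.array(c['R']),np.array(c['t'])
def ray(n,u,v):
    c,R,t=cam(n);return -R.T@t,R.T@np.array([(u-c['cx'])/c['fx'],(v-c['cy'])/c['fy'],1])
def plane(n,u,v,z):
    o,d=ray(n,u,v);return o+d*(z-o[2])/d[2]
def dots(p,n):
    # white dots inside coloured lids
    h=cv2.cvtColor(p,cv2.COLOR_BGR2HSV);out=[]
    for col,(a,b) in dict(green=(50,80),orange=(4,14)).items():
        m=cv2.inRange(h,(a,150,70),(b,255,255))
        for k in cv2.findContours(m,cv2.RETR_EXTERNAL,cv2.CHAIN_APPROX_NONE)[0]:
            if cv2.contourArea(k)<250: continue
            f=cv2.drawContours(np.zeros_like(m),[k],-1,255,-1)
            w=cv2.inRange(h,(0,0,130),(180,90,255))&f
            M=cv2.moments(w,True)
            if M['m00']<10: continue
            out.append((col,M['m10']/M['m00'],M['m01']/M['m00'],cv2.boundingRect(k)))
    return out
def tri(a,b):
    (o1,d1),(o2,d2)=a,b
    s=np.linalg.lstsq(np.c_[d1,-d2],o2-o1,rcond=None)[0]
    p,q=o1+d1*s[0],o2+d2*s[1];return (p+q)/2,np.linalg.norm(p-q)
E
python3 - <<'E'
from h import *
T=np.load('pics/top0.npz');S=np.load('pics/side0.npz')
a=dots(T['p'],'top');b=dots(S['p'],'side')
for x in a: print('top',x,plane('top',x[1],x[2],.1025).round(4))
for x in b: print('side',x,plane('side',x[1],x[2],.1025).round(4))
for x in a:
    for y in b:
        if x[0]==y[0]:
            p,e=tri(ray('top',*x[1:3]),ray('side',*y[1:3]))
            if e<.01: print(x[0],p.round(4),e.round(4))
for x in a:
    u,v=int(x[1]),int(x[2]);d=np.median(T['d'][v-4:v+5,u-4:u+5]);o,r=ray('top',x[1],x[2]);print('depth pt',(o+r*d).round(4))
E
```

```text
top ('green', 100.55833333333334, 203.50833333333333, (84, 187, 36, 35)) [0.511  0.3066 0.1025]
top ('green', 234.94594594594594, 186.7027027027027, (218, 170, 35, 35)) [0.5525 0.0515 0.1025]
top ('orange', 379.0408163265306, 230.0408163265306, (360, 213, 37, 36)) [ 0.4768 -0.2306  0.1025]
side ('orange', 300.5, 181.3846153846154, (288, 176, 25, 17)) [ 0.4766 -0.2229  0.1025]
orange [ 0.4774 -0.2321  0.0977] 0.0002
depth pt [0.5111 0.307  0.1015]
depth pt [0.5527 0.0516 0.1016]
depth pt [ 0.4769 -0.2308  0.102 ]
```

Request:
move_arm:
  commands:
    - [0.5,0.9,0,0,0,0,1]
    - [0.5,0.9,0,0,0,0,1]
    - [0.5,0.9,0,0,0,0,1]
    - [0.5,0.9,0,0,0,0,1]
    - [0.5,0.9,0,0,0,0,1]
    - [0.5,0.9,0,0,0,0,1]
    - [0.5,0.9,0,0,0,0,1]
    - [0.5,0.9,0,0,0,0,1]
    - [0.5,0.9,0,0,0,0,1]
    - [0.5,0.9,0,0,0,0,1]
    - [0.5,0.9,0,0,0,0,1]
    - [0.5,0.9,0,0,0,0,1]
    - [0.5,0.9,0,0,0,0,1]
    - [0.5,0.9,0,0,0,0,1]
    - [0.5,0.9,0,0,0,0,1]
    - [0.5,0.9,0,0,0,0,1]
    - [0.5,0.9,0,0,0,0,1]
    - [0.5,0.9,0,0,0,0,1]
    - [0.5,0.9,0,0,0,0,1]
    - [0.5,0.9,0,0,0,0,1]

```text
clock: 2.1
eef_pos: [0.3697, -0.2407, 0.2311]
ee_rot: [-180.0, 0.0, 15.7]
ft_force: [0.0, -0.2, 0.6]
opening: -0.0
gripper_force: 0.0
```

Request:
move_arm:
  commands:
    - [0.6,0.97,0,0,0,0,1]
    - [0.6,0.97,0,0,0,0,1]
    - [0.6,0.97,0,0,0,0,1]
    - [0.6,0.97,0,0,0,0,1]
    - [0.6,0.97,0,0,0,0,1]
    - [0.6,0.97,0,0,0,0,1]
    - [0.6,0.97,-0.5,0,0,0,1]
    - [0.6,0.97,-0.5,0,0,0,1]
    - [0.6,0.97,-0.5,0,0,0,1]
    - [0.6,0.97,-0.5,0,0,0,1]
    - [0.6,0.97,-0.5,0,0,0,1]
    - [0.6,0.97,-0.5,0,0,0,1]
    - [0.6,0.97,-0.5,0,0,0,1]
    - [0.6,0.97,-0.5,0,0,0,1]
    - [0.6,0.97,-0.5,0,0,0,1]
    - [0,0,0,0,0,0,1]

```text
clock: 3.7
eef_pos: [0.5498, 0.0528, 0.1398]
ee_rot: [-179.9, 0.1, 16.0]
ft_force: [-0.8, -0.1, -0.4]
opening: 0.0005
gripper_force: 0.0
```

Request:
move_arm:
  commands:
    - [0.14,-0.06,-0.4,0,0,0,1]
    - [0,0,-0.4,0,0,0,1]
    - [0,0,-0.4,0,0,0,1]
    - [0,0,-0.4,0,0,0,1]
    - [0,0,-0.1,0,0,0,1]
    - [0,0,-0.1,0,0,0,1]
    - [0,0,-0.1,0,0,0,1]
    - [0,0,-0.1,0,0,0,1]
    - [0,0,-0.1,0,0,0,1]
    - [0,0,-0.1,0,0,0,1]

```text
clock: 4.7
eef_pos: [0.5526, 0.0483, 0.0981]
ee_rot: [180.0, -0.1, 15.7]
ft_force: [-1.9, -0.6, 7.8]
opening: -0.0
gripper_force: 4.0
```

Request:
move_arm:
  commands:
    - [0,0,-0.1,0,0,0,1]
    - [0,0,-0.1,0,0,0,1]
    - [0,0,-0.1,0,0,0,1]
    - [0,0,0,0,0,0,1]

```text
clock: 5.1
eef_pos: [0.5526, 0.0483, 0.092]
ee_rot: [180.0, -0.1, 15.7]
ft_force: [-1.6, -0.8, 6.7]
opening: -0.0001
gripper_force: 3.1
```

```bash
python3 - <<'E'
from h import *
for i in range(1):
    s=state();print(s['clock'],s['eef_pos'],s['ft_force'],s['moment'])
p,d=snapshot('side');cv2.imwrite('pics/side1.png',cv2.resize(p[200:320,180:340],(800,600)))
s=state();print(s['clock'],s['eef_pos'],s['ft_force'],s['moment'])
E
```

```text
5.1 [0.55258438 0.04826534 0.09204146] [-1.57856773 -0.83468387  6.67867014] [-0.10372007  0.37597299 -0.0104901 ]
5.15 [0.55258331 0.04826556 0.09207353] [-2.67021123  0.08994414  6.31092017] [-0.10474624  0.42138773  0.00658817]
```

View pics/side1.png

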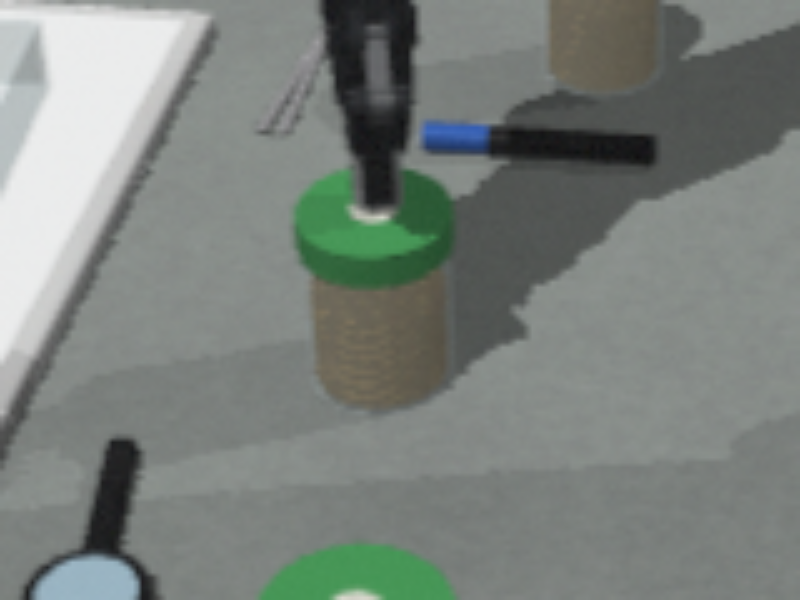

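The shut fingertips are on the white dot at (375,205) in the crop, and the jar is upright. The force is still only the sliding force, so I'll press on until it stops hard.

Request:
move_arm:
  commands:
    - [0,0,-0.05,0,0,0,1]
    - [0,0,-0.05,0,0,0,1]
    - [0,0,0,0,0,0,1]

```text
clock: 5.45
eef_pos: [0.5527, 0.0483, 0.0919]
ee_rot: [179.9, -0.1, 15.7]
ft_force: [-6.2, -2.1, 24.4]
opening: -0.0
gripper_force: 12.1
```

Request:
move_arm:
  commands:
    - [0,0,0.4,0,0,0,1]
    - [0,0,0.8,0,0,0,1]
    - [0,0,0.8,0,0,0,1]
    - [0,0,0.8,0,0,0,1]
    - [-0.16,0.99,0,0,0,0,1]
    - [-0.16,0.99,0,0,0,0,1]
    - [-0.16,0.99,0,0,0,0,1]
    - [-0.16,0.99,0,0,0,0,1]
    - [-0.16,0.99,0,0,0,0,1]
    - [-0.16,0.99,0,0,0,0,1]
    - [-0.16,0.99,0,0,0,0,1]
    - [-0.16,0.99,0,0,0,0,1]
    - [-0.16,0.99,0,0,0,0,1]
    - [-0.16,0.99,0,0,0,0,1]
    - [-0.16,0.99,0,0,0,0,1]
    - [-0.16,0.99,0,0,0,0,1]
    - [-0.16,0.99,0,0,0,0,1]
    - [0,0,0,0,0,0,1]
    - [0,0,0,0,0,0,1]

```text
clock: 7.35
eef_pos: [0.5107, 0.3056, 0.1452]
ee_rot: [180.0, 0.0, 15.8]
ft_force: [0.6, -0.4, 0.4]
opening: 0.0003
gripper_force: 0.0
```

```bash
python3 - <<'E'
from h import *
T=np.load('pics/top0.npz')
p,d=snapshot('top')
for x in dots(T['p'],'top'):
    u,v=int(x[1]),int(x[2]);o,r=ray('top',x[1],x[2])
    for D in (T['d'],d): print((o+r*np.median(D[v-4:v+5,u-4:u+5])).round(4))
for x in dots(p,'top'): print(x,plane('top',x[1],x[2],.1).round(4))
q,_=snapshot('side');cv2.imwrite('pics/side2.png',q[200:400,140:400].repeat(3,0).repeat(3,1))
print(state()['clock'],state()['eef_pos'])
E
```

```text
[0.5111 0.307  0.1015]
[0.511  0.3065 0.1026]
[0.5527 0.0516 0.1016]
[0.5546 0.0524 0.0917]
[ 0.4769 -0.2308  0.102 ]
[ 0.4769 -0.2309  0.1018]
('green', 235.38260869565218, 187.54782608695652, (219, 171, 34, 35)) [0.5514 0.0508 0.1   ]
('orange', 379.0, 230.0, (360, 213, 37, 36)) [ 0.4771 -0.2313  0.1   ]
7.45 [0.51116588 0.30430806 0.14516484]
```

View pics/side2.png

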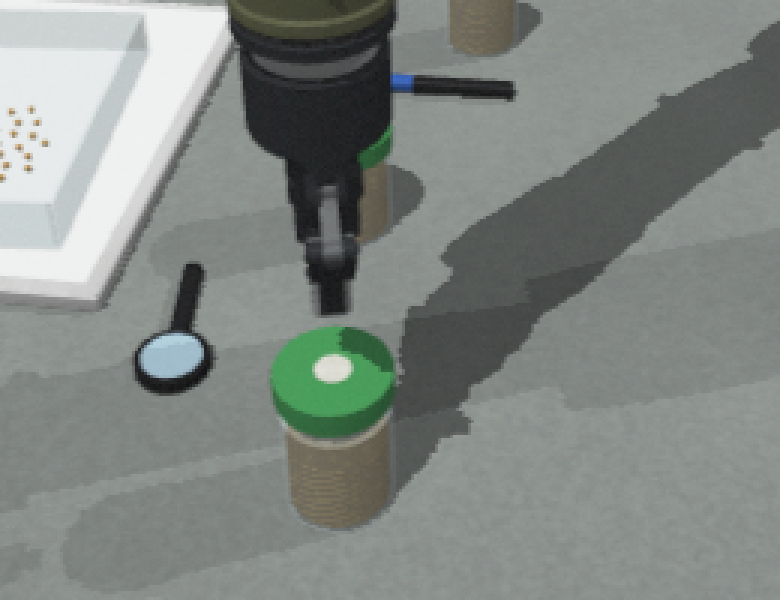

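Jar B reads 0.0917, so it is seated, and its dot has barely moved. The gripper is above jar A's dot at (333,368) in the crop, about 2 mm short in y.

Request:
move_arm:
  commands:
    - [0,0.12,-0.5,0,0,0,1]
    - [0,0,-0.5,0,0,0,1]
    - [0,0,-0.5,0,0,0,1]
    - [0,0,-0.4,0,0,0,1]
    - [0,0,-0.1,0,0,0,1]
    - [0,0,-0.1,0,0,0,1]
    - [0,0,-0.1,0,0,0,1]
    - [0,0,-0.1,0,0,0,1]
    - [0,0,-0.1,0,0,0,1]
    - [0,0,-0.1,0,0,0,1]
    - [0,0,-0.1,0,0,0,1]

```text
clock: 8.55
eef_pos: [0.5109, 0.3082, 0.0945]
ee_rot: [180.0, -0.1, 15.7]
ft_force: [-2.8, -2.1, 8.3]
opening: 0.0
gripper_force: 4.1
```

Request:
move_arm:
  commands:
    - [0,0,-0.07,0,0,0,1]
    - [0,0,-0.07,0,0,0,1]
    - [0,0,-0.07,0,0,0,1]
    - [0,0,0,0,0,0,1]

```text
clock: 8.95
eef_pos: [0.511, 0.3083, 0.092]
ee_rot: [180.0, -0.1, 15.7]
ft_force: [-5.6, -3.1, 21.0]
opening: -0.0002
gripper_force: 10.8
```

Hard stop at 0.092. I'll press a touch more, then lift and move clear.

Request:
move_arm:
  commands:
    - [0,0,-0.03,0,0,0,1]
    - [0,0,0,0,0,0,1]
    - [0,0,0.4,0,0,0,1]
    - [0,0,0.8,0,0,0,1]
    - [0,0,0.8,0,0,0,1]
    - [0,0,0.8,0,0,0,1]
    - [0,0,1,0,0,0,1]
    - [0,-0.5,1,0,0,0,1]
    - [0,-1,1,0,0,0,1]
    - [0,-1,0,0,0,0,1]
    - [0,-1,0,0,0,0,1]
    - [0,-1,0,0,0,0,1]
    - [0,-1,0,0,0,0,1]
    - [0,-1,0,0,0,0,1]
    - [0,-0.5,0,0,0,0,1]
    - [0,0,0,0,0,0,1]
    - [0,0,0,0,0,0,1]

```text
clock: 10.65
eef_pos: [0.5108, 0.169, 0.2047]
ee_rot: [-180.0, -0.0, 15.8]
ft_force: [0.4, 0.4, -0.4]
opening: 0.0
gripper_force: 0.0
```

```bash
python3 - <<'E'
from h import *
T=np.load('pics/top0.npz')
p,d=snapshot('top')
for x in dots(T['p'],'top'):
    u,v=int(x[1]),int(x[2]);o,r=ray('top',x[1],x[2])
    print((o+r*np.median(d[v-4:v+5,u-4:u+5])).round(4))
for x in dots(p,'top'): print(x,plane('top',x[1],x[2],.1).round(4))
q,_=snapshot('side');cv2.imwrite('pics/side3.png',q)
print(state()['clock'],state()['eef_pos'])
E
```

```text
[0.4374 0.0726 0.6608]
[0.5545 0.0524 0.0918]
[ 0.4769 -0.2308  0.1018]
('green', 235.38260869565218, 187.54782608695652, (219, 171, 34, 35)) [0.5514 0.0508 0.1   ]
('orange', 379.03, 230.05, (360, 213, 37, 36)) [ 0.477  -0.2314  0.1   ]
10.75 [0.51068342 0.16945499 0.2045959 ]
```

View pics/side3.png

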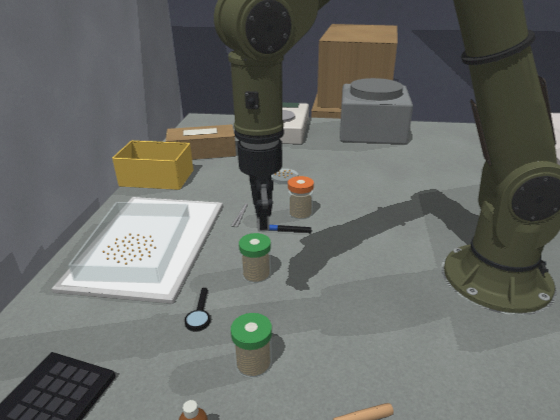

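All jars are upright. The A lid at (251,330) and the B lid at (254,246) both sit lower than before, and the orange lid at (301,185) hasn't changed. I'll check A's height from the side depth and hand in.

```bash
python3 - <<'E'
from h import *
S=np.load('pics/side0.npz')['d'];_,d=snapshot('side')
z=[]
for D,(u,v) in ((S,(251,324)),(d,(251,328))):
    o,r=ray('side',u,v);z.append((o+r*np.median(D[v-2:v+3,u-3:u+4]))[2])
print(z)
if z[0]-z[1]>.007: print(job_done())
E
```

```text
[np.float64(0.10005719654347844), np.float64(0.08955411476109487)]
the job is handed in; nothing more can be done
None
```

Both green lids are pressed down to their hard stops at about 92 mm with the jars upright and in place, the orange jar is untouched with its lid loose, and the job was handed in at about 11 s.

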